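Refit a DC fuse unit and hold its test button

ROBOT

A 6-joint arm with a two-finger parallel gripper is mounted at the origin on the work surface. World frame = base frame: x ahead of the robot, y to its left, z up, the work surface at z = 0. Lengths are in m, angles in degrees, forces in N, time in s.
With the tool pointing down it reaches from about 0.275 to 0.75 m from the base axis. Payload 10.2 kg.
Tool frame: the origin (TCP) lies between the finger pads; the fingertips stand 14 mm ahead of it and the grasp point (between the pads) lies 5 mm behind it; x points along the fingers, y is the direction in which the jaws open and shut, and the axes are right-handed (so a half turn about x gives the same grasp; the last joint's range is limited). The gripper opens to 88 mm and grips with 3 to 60 N. Pads are 18 mm wide; open, the fingers measure 123 mm over their backs; the gripper's body (75 mm by 187 mm) begins 45 mm behind the grasp point.
Start: joints at [51.658, 17.928, 85.812, -0, 76.261, -12.8], TCP at [0.226, 0.474, 0.253] pointing down, gripper open.
Joint ranges: [-168.41, 168.41], [-55.51, 124.54], [10.69, 146.95], [-70.63, 250.63], [1, 178], [-165.06, 165.06]. Speed limits (degrees/s): [136.94, 136.94, 172.46, 180, 180, 180].

INTERFACE

Orientations are given as [roll, pitch, yaw] about the fixed x, y, z axes, in that order (R = Rz(yaw) Ry(pitch) Rx(roll)).
In Python, from station import ctrl, cams, order gives the robot as it stands.
- The arm moves only by the tool servo_tool, never from a script. Its argument "moves" is text: rows parted by semicolons, each of 5 numbers parted by spaces: the gripper's target within -1 to 1 (fully open at 1, half-way at 0, shut at -1), then the shift along the tool's x, y, z in mm, then the turn about the tool's x in rad. In form: fingers x y z yaw; .... A call has 1 to 5 rows; each row shifts and turns the commanded pose from where the row before left it, along the tool's axes as they then stand; what a row does not reach is not made up. A row lasts 1/8 s, in which the tool goes at most 62.5 mm and 10.7 degrees, less where a joint would pass 70% of its speed; a pose out of reach is approached as far as the arm can. A call with a gripper value outside its range is refused whole. The fingers move at their own pace and stop on an object; "newtons" is the grip in N (left out, the last holds). Time passes only in rows, so rows that do not move let the fingers close. It gives the time, the measured TCP pose, the force and the opening at its end, in the units of the state.
- ctrl.read_state(): the state, without advancing time (a new reading comes with each control period).
- cams.read_camera(name): name is "side" or "top"; returns a dict with "image" (480x640x3 uint8, blue, green, red), "fx", "fy", "cx", "cy" (pixels), "pose" (4x4, takes a point from camera to world coordinates). Camera axes: x right, y down, z forward; pixel columns grow to the right and rows downward; lengths in m; the calibration is good to about 2 mm. A picture is of the moment at which its call begins. There is no depth.
- order.sign_off(): hands the job in, once; it reports no verdict.
The state is a dict: "t": time; "qpos": joint angles; "dq": joint speeds; "tau": joint torques, N m; "position": TCP position; "tcp_rot": TCP orientation; "wrist_force": force on the tool from outside, world axes, zero at the start; "moment": the same for the moment, N m; "grip_width": finger opening in m.
Only numpy, scipy, OpenCV 4.12 (cv2) and the standard library are available. Lean on these libraries where they do the work, as an engineer would, in place of code of your own. Each camera call takes 0.05 s, during which the arm holds its last target. There are 200 camera calls.

TASK

Take the three loose cartridge fuses out of the blue rack and press each one home in an empty pair of clips of the fuse unit, in the row made for its size, without dropping them; leave the fuse that is already fitted and the other things on the bench where they are. Then let go of the fuses and push the unit's green mushroom test button well down with the gripper's fingers (6 mm or more of its 10 mm travel), firmly but without slamming it or forcing it against its stop, and keep it held there: the program finishes while the robot is still holding the button pressed.

Things in the scene. Friction and masses are not known exactly. Their poses are not given: they have to be found in the camera images.
- fuse_a: one of the two loose SMALL cartridge fuses: white ceramic tube, silver end caps (13.5 mm long), 14 mm diameter, 51 mm long, 22 g. Origin at its centre; x along its axis (either way round, it may be rolled about x). Starts level in a notch of the blue rack. The two small fuses are interchangeable.
- fuse_b: one of the two loose SMALL cartridge fuses: white ceramic tube, silver end caps (13.5 mm long), 14 mm diameter, 51 mm long, 22 g. Origin at its centre; x along its axis (either way round, it may be rolled about x). Starts level in a notch of the blue rack. The two small fuses are interchangeable.
- fuse_c: the loose LARGE cartridge fuse: same look, 22 mm diameter, 58 mm long, 56 g (caps 16 mm long at each end, bare ceramic 26 mm long in the middle). Origin at its centre; x along its axis (either way round, it may be rolled about x). Starts lying level in a notch of the blue fuse rack.
- fuse_fitted: a LARGE fuse (22 x 58 mm) already fitted at large_seat1; to be left as it is. Origin at its centre, x along its axis.
- fuse_rack: blue plastic rack fixed to the bench, 80 x 180 mm: 4 mm base, two combs (5 mm thick, 38 mm free between them, 30 mm high) whose notches carry the fuses along x at y = -60, 0, +60 mm (any fuse in any notch). Origin: centre of underside; a small fuse's centre lies 26 mm, the large one's 31.5 mm above it.
- fuse_unit: open cream and galvanised fuse unit lying on the bench, fixed, cover off, 210 mm (x) x 270 mm (y), rim 20 mm high. On its +y part two black rows of clips, one near, one far (either may be the small row); on its -y side a control housing (y = -133 to -45 mm, 45 mm high) with the green button at x = 0, y = -89 mm. Origin: centre of underside.
- small_seat0 (a point): centre that a fuse pressed home has in the SMALL (14 x 51 mm) row; x along the fuse, z up. Clips at -/+20 mm along x, 6 mm wide, 34 mm free between them for the fingers, mouths 13 mm above this point, 19 mm open; base 21 mm below it. Empty at the start, beside the control housing. Press straight down till it rests: first touch some 12 mm above, about 5 N, then the sprung lips draw it in.
- small_seat1 (a point): centre that a fuse pressed home has in the SMALL (14 x 51 mm) row; x along the fuse, z up. Clips at -/+20 mm along x, 6 mm wide, 34 mm free between them for the fingers, mouths 13 mm above this point, 19 mm open; base 21 mm below it. Empty at the start, 64 mm along y from small_seat0. Pressed in alike.
- large_seat0 (a point): centre that a fuse pressed home has in the LARGE (22 x 58 mm) row; x along the fuse, z up. Clips at -/+23 mm along x, 7 mm wide, 39 mm free between them for the fingers, mouths 15 mm above this point, 27 mm open; base 25 mm below it. Empty at the start, beside the control housing. Pressed in as at the small seats.
- large_seat1 (a point): centre that a fuse pressed home has in the LARGE (22 x 58 mm) row; x along the fuse, z up. Clips at -/+23 mm along x, 7 mm wide, 39 mm free between them for the fingers, mouths 15 mm above this point, 27 mm open; base 25 mm below it. Taken by fuse_fitted, 64 mm along y from large_seat0.
- test_button_top (a point): centre of the top of the green mushroom button (40 mm across, top flat over some 28 mm), facing up, 74 mm above the bench when out; it goes down with the button.
- test_button (a joint): travel of the button in m: 0 = out, 0.010 = at its hard stop. Sprung: 4 N to start it, 11 N at 5.5 mm, where its contacts close, 14 N at 8 mm, 16.5 N at the stop; it comes back up when let go.
- tape_roll: black tape roll lying flat, 68 mm across, 19 mm high; bystander.
- screwdriver: screwdriver lying on the bench, 200 mm long; bystander.
- multimeter: yellow and black multimeter lying flat, 150 x 76 x 37 mm; bystander.
- cleaner_bottle: white bottle with blue cap, 58 mm across, 150 mm high, standing; bystander.
- label_printer: black handheld label printer lying flat, 175 x 110 x 55 mm; bystander.

How it is judged:
By the outcome, as a careful person would: the job done as asked, in the order asked, and still so for the second after the job is handed in, while the arm keeps its last pose, push and grip.
It also fails if it takes over 69 s, if anything falls off the work surface, if the arm or the gripper's body presses on something with over 40 N, if the wrist force passes 120 N, or if a joint passes its speed limit or range.

## Working session

There is one attempt and no reset: what is moved stays moved. The work goes in short steps, Python scripts to look and compute and a tool call to move; the robot and the scene stay as the last step left them, time stands still between calls to the robot, and variables do not carry over. Pictures are saved under pics/ and viewed, about 8 in all and at most 12, crops included, and the job is handed in when it is done.

Besides the shell and the picture viewer there is one more tool, called after ">>>" as name(argument=value, ...), one argument or row to a line, values as JSON. servo_tool: Moves the arm, as the interface text tells. Its arguments: {"type":"object","properties":{"moves":{"type":"string"},"newtons":{"type":"number"}},"required":["moves"]}

```bash
mkdir -p pics; ls
python3 - <<'E'
from station import ctrl,cams
import cv2,numpy as np
s=ctrl.read_state();print(s)
for n in("top","side"):
    c=cams.read_camera(n);cv2.imwrite(f"pics/{n}0.png",c["image"]);print(n,c["fx"],c["fy"],c["cx"],c["cy"],np.round(c["pose"],4).tolist())
E
```

```text
pics
{'t': 0.0, 'qpos': array([ 5.16574897e+01,  1.79598347e+01,  8.58547214e+01, -8.43390422e-04,
        7.62595434e+01, -1.27998598e+01]), 'dq': array([-0.0618865 ,  0.05420128, -0.067023  ,  0.02261801, -0.11181977,
       -0.05596104]), 'tau': array([-4.93039533e-04, -4.02208114e+01, -2.52267230e+01,  6.93534594e-02,
        3.52370285e-02, -9.53173753e-05]), 'position': array([0.22623894, 0.47349767, 0.25215289]), 'tcp_rot': array([-102.16661663,   89.92589595, -127.70906629]), 'wrist_force': array([-0.36506437, -0.29124091, -0.14606793]), 'moment': array([-0.00052911,  0.02991499,  0.0432852 ]), 'grip_width': 0.08808756066477294}
top 506.7925194227503 506.7925194227503 318.82351923561737 244.75843557639604 [[-0.0112, -0.9903, 0.1388, 0.3598], [-0.9999, 0.0099, -0.0105, -0.0589], [0.0091, -0.1389, -0.9903, 1.4193], [0.0, 0.0, 0.0, 1.0]]
side 462.49382271785805 462.49382271785805 313.9004873379549 247.23298208317013 [[-0.8385, -0.3917, 0.3788, 0.1769], [-0.5446, 0.5804, -0.6055, 0.5305], [0.0173, -0.714, -0.7, 0.7952], [0.0, 0.0, 0.0, 1.0]]
```

View pics/top0.png

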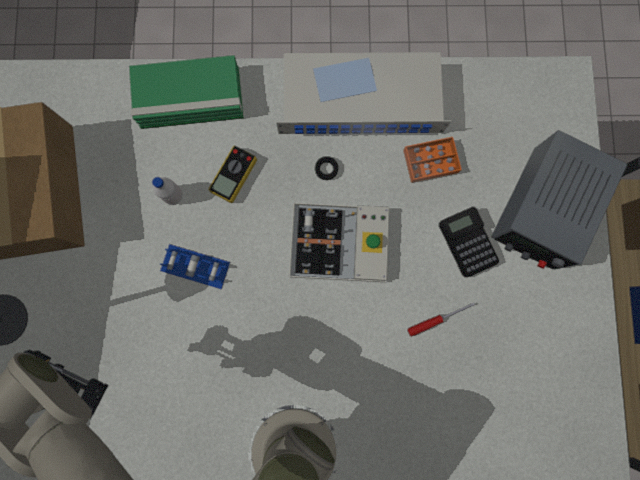

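View pics/side0.png

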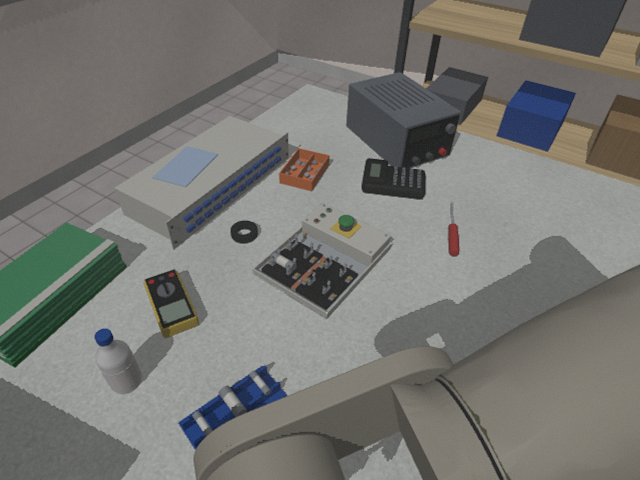

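The top view shows the rack around (195,266) with three fuses, the unit around (342,243) with the button at (373,241), and the fitted fuse at (308,220) in the far row. Next I'll enlarge crops of these.

Run:
```python
import cv2,numpy as np
t=cv2.imread("pics/top0.png");s=cv2.imread("pics/side0.png")
a=cv2.resize(t[235:295,150:250],(800,480),interpolation=cv2.INTER_CUBIC)
cv2.imwrite("pics/c1.png",a)
b=cv2.resize(t[195:290,282:407],(750,570),interpolation=cv2.INTER_CUBIC)
cv2.imwrite("pics/c2.png",b)
cv2.imwrite("pics/c3.png",cv2.resize(s[200:320,245:400],(775,600),interpolation=cv2.INTER_CUBIC))
```

```text
(no output)
```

View pics/c1.png

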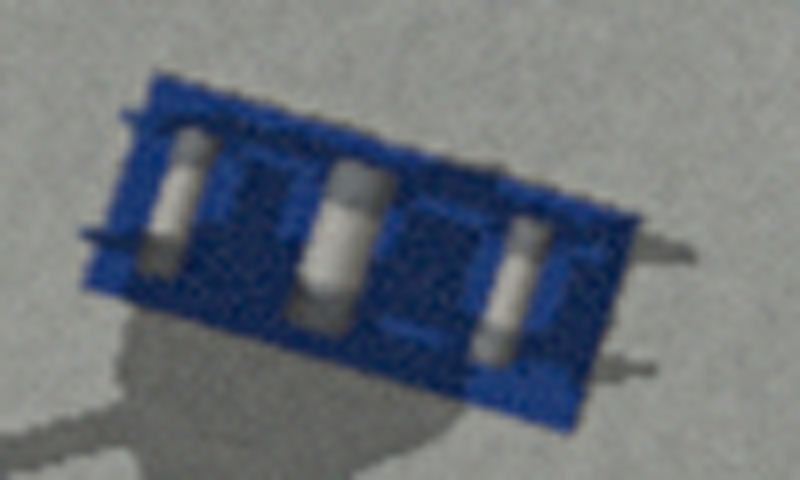

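View pics/c2.png

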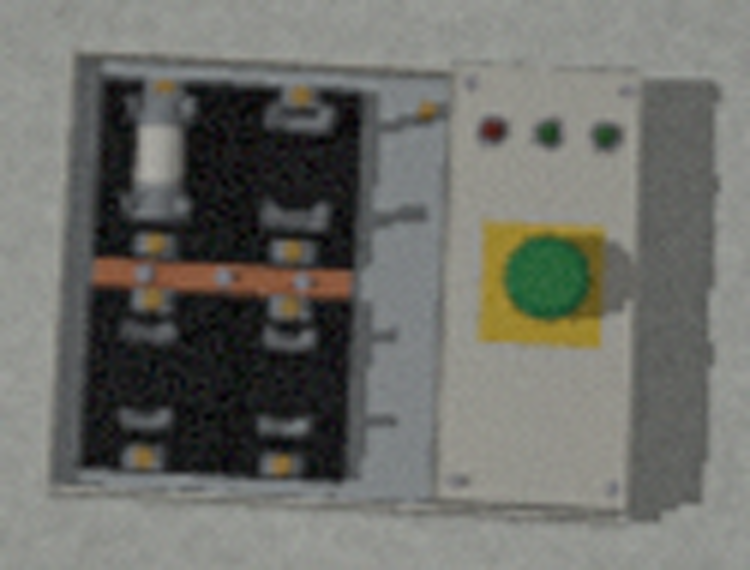

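View pics/c3.png

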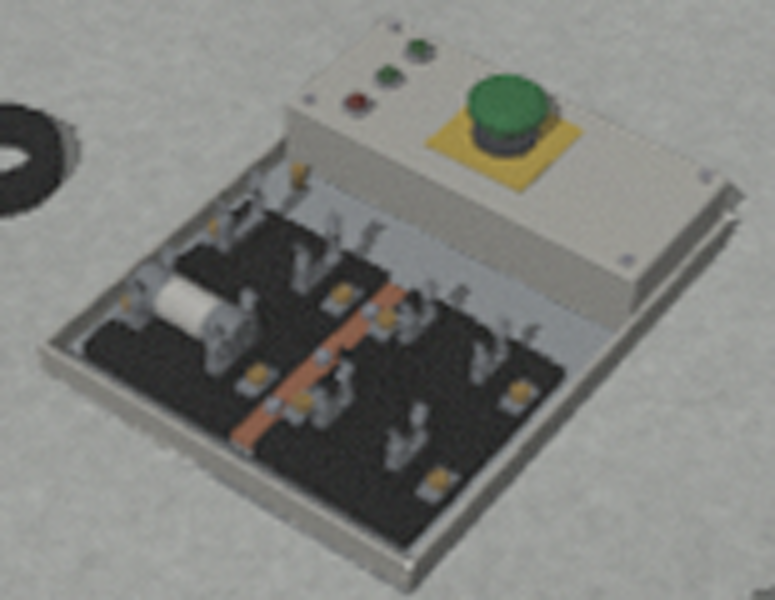

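The rack holds small, large, small fuses from left to right at c1 (178,203), (341,247), (511,291). In the unit, the far row is large with the fitted fuse at c2 (161,153). Empty seats are large0 at c2 (298,166), small0 at (287,380) and small1 at (146,375), and the button is at (547,277).

```bash
cat > h.py <<'E'
import numpy as np
from station import ctrl,cams
C={n:cams.read_camera(n) for n in("top","side")}
def ray(n,u,v):
    c=C[n];p=c["pose"];d=p[:3,:3]@np.array([(u-c["cx"])/c["fx"],(v-c["cy"])/c["fy"],1]);return p[:3,3],d
def atz(n,u,v,z):
    o,d=ray(n,u,v);return o+d*(z-o[2])/d[2]
def tri(a,b):
    (o1,d1),(o2,d2)=ray("top",*a),ray("side",*b)
    s=np.linalg.lstsq(np.c_[d1,-d2],o2-o1,rcond=None)[0];p,q=o1+s[0]*d1,o2+s[1]*d2
    return (p+q)/2,np.linalg.norm(p-q)
c1=lambda x,y:(x/8+149.56,y/8+234.56)
c2=lambda x,y:(x/6+281.58,y/6+194.58)
c3=lambda x,y:(x/5+244.6,y/5+199.6)
E
python3 - <<'E'
from h import *
np.set_printoptions(precision=4,suppress=True)
k=[atz("top",*c1(*p),.004) for p in[(155,72),(638,215),(572,432),(85,288)]];print("rack",np.mean(k,0),k)
y=k[0]+k[3]-k[1]-k[2];print("rack yaw",np.degrees(np.arctan2(-y[0],y[1])),np.linalg.norm(y)/2)
for n,p,z in[("L",(178,203),.030),("M",(341,247),.037),("R",(511,291),.03)]:print(n,atz("top",*c1(*p),z))
for n,p,z in[("s0",(287,380),.04),("s1",(146,375),.04),("l0",(298,166),.046),("fit",(161,153),.04),("btn",(547,277),.074)]:print(n,atz("top",*c2(*p),z))
for n,z,ps in[("rim",.02,[(77,55),(50,492)]),("house",.045,[(452,63),(638,72),(628,515),(435,500)])]:print(n,[atz("top",*c2(*p),z) for p in ps])
print("tri btn",tri(c2(547,277),c3(508,100)))
print("tri fit body",tri(c2(161,153),c3(190,305)))
# clip-mouth centres from side
print("s0 mouth",tri(c2(287,380),c3((418+492)/2,(305+350)/2)))
print("s1 mouth",tri(c2(146,375),c3((340+415)/2,(385+430)/2)))
E
```

```text
rack [0.5017 0.2736 0.004 ] [array([0.5657, 0.3477, 0.004 ]), array([0.5134, 0.1775, 0.004 ]), array([0.4378, 0.1994, 0.004 ]), array([0.4898, 0.3698, 0.004 ])]
rack yaw -17.016572433336616 0.17814850656197384
L [0.5164 0.331  0.03  ]
M [0.4999 0.2731 0.037 ]
R [0.4848 0.2163 0.03  ]
s0 [ 0.5164 -0.1021  0.04  ]
s1 [ 0.5194 -0.0378  0.04  ]
l0 [ 0.6145 -0.1084  0.046 ]
fit [ 0.6223 -0.0455  0.04  ]
btn [ 0.5578 -0.2181  0.074 ]
rim [array([ 0.6733, -0.0062,  0.02  ]), array([0.4679, 0.0071, 0.02  ])]
house [array([ 0.6623, -0.1803,  0.045 ]), array([ 0.6573, -0.2661,  0.045 ]), array([ 0.4528, -0.2554,  0.045 ]), array([ 0.4605, -0.1682,  0.045 ])]
tri btn (array([ 0.5575, -0.2189,  0.07  ]), np.float64(0.0017210675737563189))
tri fit body (array([ 0.6212, -0.046 ,  0.0409]), np.float64(0.0020090037434755998))
s0 mouth (array([ 0.5155, -0.1026,  0.0389]), np.float64(0.002259911086165231))
s1 mouth (array([ 0.5172, -0.0386,  0.044 ]), np.float64(0.0037374955827343937))
```

```bash
cat > d.py <<'E'
import sys,numpy as np
from scipy.spatial.transform import Rotation as Ro
from station import ctrl
def delta(x,y,z,yaw):
    """target TCP (m) and fuse-axis yaw (deg): turn, then shift in turned tool axes (mm)"""
    s=ctrl.read_state();R=Ro.from_euler("xyz",s["tcp_rot"],degrees=True).as_matrix()
    ty=R[:,1];cur=np.degrees(np.arctan2(ty[1],ty[0]));want=yaw+90
    d=(want-cur+90)%180-90              # world-z turn; tool x points down -> sign flips
    turn=-np.radians(d);R2=R@Ro.from_euler("x",turn).as_matrix()
    dx=R2.T@(np.array([x,y,z])-s["position"])*1000
    print("t %.2f pos %s tilt %.2f F %s w %.1f q6 %.0f"%(s["t"],np.round(s["position"],4),R[2,0],np.round(s["wrist_force"],1),s["grip_width"]*1e3,s["qpos"][5]))
    print("target",x,y,z,yaw,"| turn rad %.3f, then shift x %.1f y %.1f z %.1f"%(turn,*dx))
if __name__=="__main__":
    a=list(map(float,sys.argv[1:]))
    for i in range(0,len(a),4):delta(*a[i:i+4])
E
python3 d.py .5172 .331 .12 -17  .4848 .2163 .12 -17 .5172 -.102 .12 -3.3
```

```text
t 0.20 pos [0.2263 0.4736 0.2524] tilt -1.00 F [ 0.3 -0.  -0.2] w 88.2 q6 -13
target 0.5172 0.331 0.12 -17.0 | turn rad -0.149, then shift x 132.4 y -51.2 z 319.9
t 0.20 pos [0.2263 0.4736 0.2524] tilt -1.00 F [ 0.3 -0.  -0.2] w 88.2 q6 -13
target 0.4848 0.2163 0.12 -17.0 | turn rad -0.149, then shift x 132.4 y -170.4 z 322.4
t 0.20 pos [0.2263 0.4736 0.2524] tilt -1.00 F [ 0.3 -0.  -0.2] w 88.2 q6 -13
target 0.5172 -0.102 0.12 -3.3 | turn rad -0.388, then shift x 132.6 y -557.8 z 323.6
```

>>> servo_tool(
  moves="0 0 0 0 -0.149; 0 20 -10 58 0; 0 20 -10 58 0; 0 20 -10 58 0; 0 20 -10 58 0",
  newtons=25,
)

```text
t: 0.82
position: [0.4381, 0.3665, 0.172]
tcp_rot: [111.3, 90.0, 94.3]
wrist_force: [0.4, -0.8, 1.0]
grip_width: 0.0442
```

>>> servo_tool(
  moves="0 26 -6 44 0; 0 26 -5 44 0; 0 0 0 0 0; 0 0 0 0 0",
)

```text
t: 1.32
position: [0.5171, 0.3316, 0.1209]
tcp_rot: [159.6, 90.0, 142.6]
wrist_force: [0.1, 0.4, -0.7]
grip_width: 0.0445
```

```bash
python3 d.py .5172 .331 .022 -17
python3 - <<'E'
from station import cams
import cv2
s=cams.read_camera("side")["image"];t=cams.read_camera("top")["image"]
a=cv2.resize(s[290:470,120:320],(667,600),interpolation=cv2.INTER_CUBIC)
cv2.imwrite("pics/s1.png",a)
E
```

```text
t 1.32 pos [0.5171 0.3316 0.1209] tilt -1.00 F [ 0.1  0.4 -0.7] w 44.5 q6 -51
target 0.5172 0.331 0.022 -17.0 | turn rad 0.000, then shift x 98.9 y -0.6 z 0.3
```

View pics/s1.png

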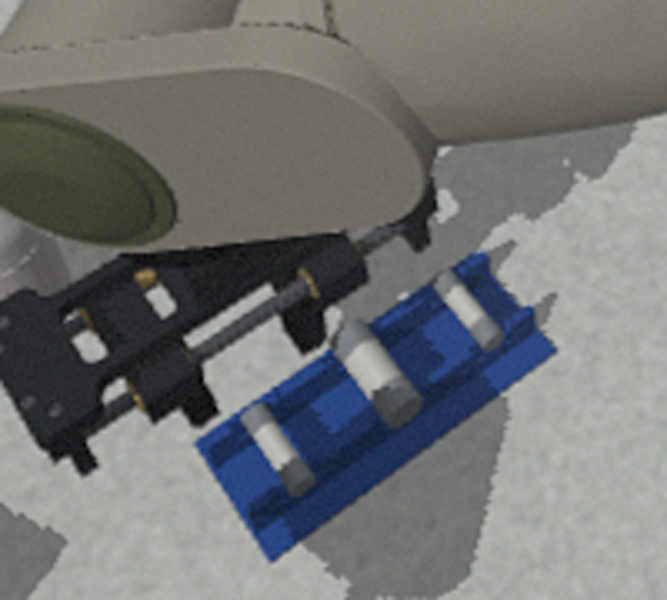

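The side view shows the fingers straddling the left small fuse (crop centre 278,449), with the others at (378,373) and (470,312). I'll cross-check these against the top estimate.

Run:
```python
from h import *
f=lambda x,y:(x/3.333+119.65,y/3.333+289.65)
for n,p,a,z in[("L",(278,451),(178,203),.029),("M",(378,374),(341,247),.036),("R",(471,312),(511,291),.029)]:
    print(n,atz("side",*f(*p),z).round(4),tri(c1(*a),f(*p)))
```

```text
L [0.513  0.3332 0.029 ] (array([0.51625213, 0.33225465, 0.0236388 ]), np.float64(0.0019366627698738038))
M [0.4949 0.2755 0.036 ] (array([0.49916803, 0.27401529, 0.02949573]), np.float64(0.003381467459074751))
R [0.479  0.2175 0.029 ] (array([0.4832637 , 0.21634266, 0.02387411]), np.float64(0.004767632638420252))
```

>>> servo_tool(
  moves="0 50 0 -1 0; 0 35 0 -0.5 0; 0 14 0 0 0; 0 0 0 0 0; -1 0 0 0 0",
  newtons=25,
)

```text
t: 2.15
position: [0.5168, 0.3322, 0.0234]
tcp_rot: [38.9, 89.8, 21.9]
wrist_force: [-0.1, -0.4, -0.6]
grip_width: 0.0364
```

>>> servo_tool(
  moves="-1 0 0 0 0; -1 0 0 0 0; -1 0 0 0 0; -1 0 0 0 0",
  newtons=25,
)

```text
t: 2.65
position: [0.5164, 0.3322, 0.0223]
tcp_rot: [49.8, 89.9, 32.8]
wrist_force: [0.8, 2.7, 3.9]
grip_width: 0.0127
```

```bash
python3 d.py  .5172 -.038 .13 -3.3
```

```text
t 2.65 pos [0.5164 0.3322 0.0223] tilt -1.00 F [0.8 2.7 3.9] w 12.7 q6 -51
target 0.5172 -0.038 0.13 -3.3 | turn rad -0.239, then shift x -108.0 y -369.4 z 22.2
```

>>> servo_tool(
  moves="-1 -8 0 0 0; -1 -40 0 0 0; -1 -60 0 0 0; -1 0 0 0 0",
)

```text
t: 3.15
position: [0.5177, 0.3323, 0.1345]
tcp_rot: [36.7, 89.5, 19.7]
wrist_force: [0.3, -0.4, -1.0]
grip_width: 0.0125
```

```bash
python3 d.py  .5172 -.038 .13 -3.3;  python3 - <<'E'
from station import cams
import cv2
s=cams.read_camera("side")["image"]
cv2.imwrite("pics/s2.png",cv2.resize(s[270:470,90:310],(660,600),interpolation=cv2.INTER_CUBIC))
E
```

```text
t 3.15 pos [0.5177 0.3323 0.1345] tilt -1.00 F [ 0.3 -0.4 -1. ] w 12.5 q6 -51
target 0.5172 -0.038 0.13 -3.3 | turn rad -0.239, then shift x 3.5 y -369.7 z 20.8
```

View pics/s2.png

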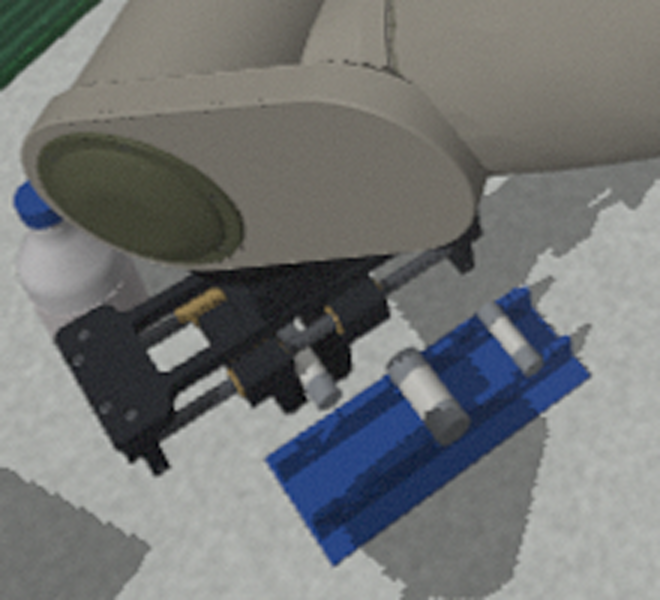

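Pictures viewed: 7. The fuse is held across its middle, with its near cap end at crop (322,392). I'll check how well it is centred along its axis and work out the move to the seats.

```bash
python3 - <<'E'
from h import *
for p in[(325,390),(320,398)]:
  e=atz("side",p[0]/3+89.7,p[1]/3+269.7,.1385);d=e-np.array([.5172,.3322,.1385]);print(e,"axial",d@[.956,-.292,0],"lat",d@[.292,.956,0])
E
python3 d.py .5192 -.0383 .1 -3.3
```

```text
[0.49818123 0.3363919  0.1385    ] axial -0.019405983539019588 lat -0.0015460210010822064
[0.49728979 0.34094531 0.1385    ] axial -0.021587787975371853 lat 0.0025467360447016555
t 3.30 pos [0.5154 0.3314 0.1286] tilt -1.00 F [ 0.3 -0.8 -0.7] w 12.8 q6 -51
target 0.5192 -0.0383 0.1 -3.3 | turn rad -0.239, then shift x 29.0 y -368.8 z 25.1
```

>>> servo_tool(
  moves="-1 -5 0 0 -0.12; -1 0 0 0 -0.119; -1 0 -60 4 0; -1 0 -60 4 0; -1 0 -60 4 0",
)

```text
t: 3.92
position: [0.5166, 0.1496, 0.1331]
tcp_rot: [-169.2, 89.8, -172.5]
wrist_force: [1.3, -0.6, -0.9]
grip_width: 0.0125
```

>>> servo_tool(
  moves="-1 8 -60 4 0; -1 13 -60 4 0; -1 13 -45 3 0; -1 0 -24 2 0; -1 0 0 0 0",
)

```text
t: 4.55
position: [0.5189, -0.0392, 0.0993]
tcp_rot: [168.7, 89.8, 165.2]
wrist_force: [-1.0, -0.4, -0.7]
grip_width: 0.0128
```

>>> servo_tool(
  moves="-1 0 0 0 0; -1 0 0 0 0",
)

```text
t: 4.8
position: [0.5195, -0.0371, 0.1005]
tcp_rot: [164.4, 90.0, 161.1]
wrist_force: [-0.6, -0.0, -0.4]
grip_width: 0.0125
```

```bash
python3 d.py .5192 -.0383 .1 -3.3;  python3 - <<'E'
from station import cams
import cv2
s=cams.read_camera("side")["image"]
cv2.imwrite("pics/s3.png",cv2.resize(s[190:330,220:400],(771,600),interpolation=cv2.INTER_CUBIC))
E
```

```text
t 4.80 pos [ 0.5195 -0.0371  0.1005] tilt -1.00 F [-0.6 -0.  -0.4] w 12.5 q6 -104
target 0.5192 -0.0383 0.1 -3.3 | turn rad 0.001, then shift x 0.5 y -1.3 z -0.2
```

View pics/s3.png

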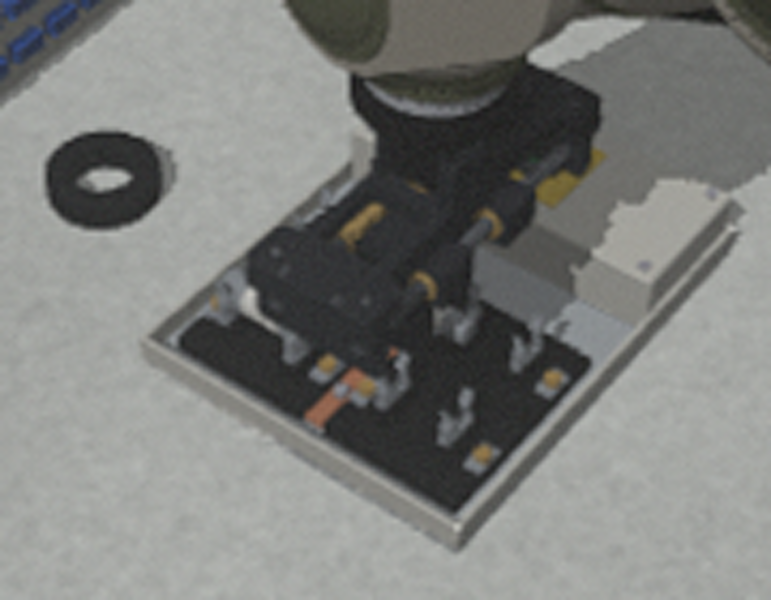

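Pictures viewed: 8. The gripper hides the held fuse; the s1 clips show at crop (455,420) and (390,380). I'll project the expected positions to compare them.

Run:
```python
from h import *
def pr(n,P):
    c=C[n];p=c["pose"];q=p[:3,:3].T@(np.array(P)-p[:3,3]);return np.array([q[0]/q[2]*c["fx"]+c["cx"],q[1]/q[2]*c["fy"]+c["cy"]])
f=lambda P:((pr("side",P)-[219.6,189.6])*4.285).round(0)
ax=np.array([.998,-.0593,0])
t=np.array([.5195,-.0378,.104]);print("fuse centre,near,far",f(t),f(t-.0255*ax),f(t+.0255*ax))
for z in(.035,.04,.045):
  for s in([.5160,-.102],[.5192,-.0383]):
    s=np.array([*s,z]);print("mouth",z,f(s-.02*ax),f(s+.02*ax))
import cv2;cv2.imwrite("pics/t3.png",cv2.resize(C["top"]["image"][195:290,282:407],(750,570),interpolation=cv2.INTER_CUBIC))
```

```text
fuse centre,near,far [425. 308.] [468. 331.] [383. 285.]
mouth 0.035 [525. 345.] [462. 312.]
mouth 0.035 [455. 420.] [391. 384.]
mouth 0.04 [525. 339.] [463. 305.]
mouth 0.04 [455. 413.] [391. 377.]
mouth 0.045 [526. 332.] [463. 299.]
mouth 0.045 [456. 407.] [392. 371.]
```

Run:
```python
import cv2,numpy as np
a=cv2.imread("pics/s2.png")[310:430,260:380];b=cv2.imread("pics/s3.png")[250:370,410:530]
r=lambda i:cv2.convertScaleAbs(cv2.resize(i,(395,395)),alpha=1.4)
cv2.imwrite("pics/z.png",np.hstack([r(a),r(b)]))
```

```text
(no output)
```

View pics/z.png

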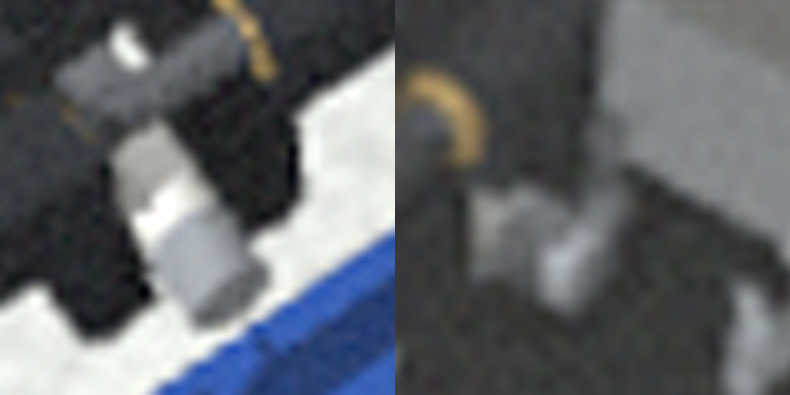

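Run:
```python
from h import *
for n,p,z in[("end",(330.5,399.7),.1385),("bound",(316.2,376.9),.144)]:
  e=atz("side",p[0]/3+89.7,p[1]/3+269.7,z);d=e-np.array([.5165,.332,z]);print(n,e,"axial",d@[.956,-.292,0],"lat",d@[.292,.956,0])
f=lambda x,y:((x-395)/3.29+410)/4.285+219.6
g=lambda x,y:(y/3.29+250)/4.285+189.6
ax=np.array([.998,-.0593,0])
for n,p,z in[("bound3",(503,235),.109),("end3",(552,245),.104)]:
  e=atz("side",f(*p),g(*p),z);d=e-np.array([.5192,-.038,z]);print(n,d@ax,d@[.0593,.998,0])
```

```text
end [0.49229182 0.33872359 0.1385    ] axial -0.025106305688188873 lat -0.0006410334249568818
bound [0.5040481  0.33523555 0.144     ] axial -0.012848801040796531 lat -0.0005427703303882025
bound3 -0.014301305249422755 0.006227481501095181
end3 -0.018518774856980936 -0.00041648591420566237
```

The fuse is centred in the grip to about 1 mm. Pictures viewed: 9. Lowering now.

>>> servo_tool(
  moves="-1 35 0 0 0; -1 19 0 0 0; -1 5 0 0 0; -1 4 0 0 0; -1 0 0 0 0",
  newtons=45,
)

```text
t: 5.68
position: [0.5201, -0.0381, 0.0381]
tcp_rot: [-12.1, 89.9, -15.4]
wrist_force: [1.6, -0.5, -3.9]
grip_width: 0.012
```

>>> servo_tool(
  moves="-1 3 0 0 0; -1 0 0 0 0",
)

```text
t: 5.92
position: [0.5199, -0.0381, 0.0346]
tcp_rot: [-5.4, 90.0, -8.7]
wrist_force: [2.8, -0.7, -4.4]
grip_width: 0.0121
```

>>> servo_tool(
  moves="-1 3 0 0 0; -1 0 0 0 0",
)

```text
t: 6.18
position: [0.5198, -0.0381, 0.0323]
tcp_rot: [-40.4, 90.0, -43.7]
wrist_force: [-1.6, -0.4, 5.8]
grip_width: 0.012
```

>>> servo_tool(
  moves="-1 3 0 0 0; -1 0 0 0 0",
)

```text
t: 6.42
position: [0.5211, -0.0383, 0.0312]
tcp_rot: [-11.4, 89.8, -14.7]
wrist_force: [-3.4, 1.5, 22.6]
grip_width: 0.012
```

>>> servo_tool(
  moves="-1 -2 0 0 0; -0.35 0 0 0 0; -0.35 0 0 0 0; -0.35 0 0 0 0; -0.35 0 0 0 0",
)

```text
t: 7.05
position: [0.5196, -0.038, 0.0305]
tcp_rot: [165.8, 90.0, 162.5]
wrist_force: [-0.1, 0.1, 0.5]
grip_width: 0.0284
```

>>> servo_tool(
  moves="-0.35 -20 0 0 0; -0.35 -50 0 0 0; -0.35 -40 0 0 0; -0.35 0 0 0 0",
  newtons=25,
)

```text
t: 7.55
position: [0.5209, -0.0383, 0.1433]
tcp_rot: [-13.9, 89.7, -17.2]
wrist_force: [0.3, -0.0, -0.2]
grip_width: 0.0286
```

```bash
python3 d.py .4845 .2165 .1 -17
```

```text
t 7.55 pos [ 0.5209 -0.0383  0.1433] tilt -1.00 F [ 0.3 -0.  -0.2] w 28.6 q6 -104
target 0.4845 0.2165 0.1 -17.0 | turn rad 0.239, then shift x 42.7 y 233.1 z -109.5
```

>>> servo_tool(
  moves="0 0 0 0 0.12; 0 0 0 0 0.119; 0 0 55 -26 0; 0 0 55 -26 0; 0 10 55 -26 0",
)

```text
t: 8.18
position: [0.4928, 0.1442, 0.13]
tcp_rot: [-160.7, 90.0, -177.8]
wrist_force: [2.1, -0.2, -0.1]
grip_width: 0.0439
```

>>> servo_tool(
  moves="0 16 45 -21 0; 0 16 23 -10 0; 0 0 0 0 0; 0 0 0 0 0",
)

```text
t: 8.68
position: [0.4837, 0.2159, 0.0985]
tcp_rot: [-131.8, 90.0, -148.9]
wrist_force: [-0.3, 0.4, 0.3]
grip_width: 0.044
```

```bash
python3 d.py .4848 .2168 .0215 -17;python3 - <<'E'
from station import cams
import cv2
s=cams.read_camera("side")["image"]
cv2.imwrite("pics/s4.png",cv2.resize(s[210:450,170:410],(600,600),interpolation=cv2.INTER_CUBIC))
E
```

```text
t 8.68 pos [0.4837 0.2159 0.0985] tilt -1.00 F [-0.3  0.4  0.3] w 44.0 q6 -62
target 0.4848 0.2168 0.0215 -17.0 | turn rad -0.001, then shift x 77.0 y 1.2 z 0.8
```

View pics/s4.png

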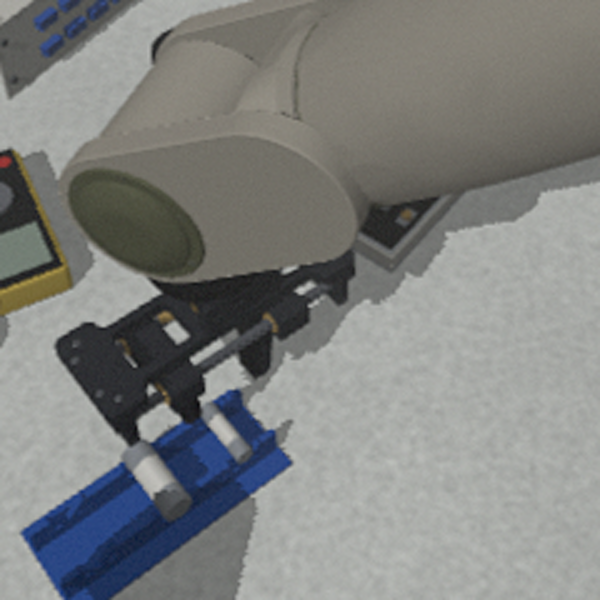

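Pictures viewed: 10. The fingers straddle the right-hand small fuse, so I'm grasping it.

>>> servo_tool(
  moves="0 40 0.5 0.5 0; 0 27 0.5 0 0; 0 9 0 0 0; -1 0 0 0 0; -1 0 0 0 0",
  newtons=45,
)

```text
t: 9.35
position: [0.4851, 0.2174, 0.0239]
tcp_rot: [28.5, 89.9, 11.5]
wrist_force: [0.7, 0.3, -0.6]
grip_width: 0.0262
```

>>> servo_tool(
  moves="-1 0 0 0 0; -1 0 0 0 0; -1 0 0 0 0",
)

```text
t: 9.72
position: [0.4847, 0.2172, 0.0233]
tcp_rot: [-8.9, 90.0, -25.9]
wrist_force: [-1.4, -5.1, 6.6]
grip_width: 0.0124
```

>>> servo_tool(
  moves="-1 -10 0 0 0; -1 -45 0 0 0; -1 -55 0 0 0; -1 0 0 0 0",
)

```text
t: 10.22
position: [0.486, 0.2181, 0.1368]
tcp_rot: [31.4, 89.5, 14.4]
wrist_force: [-0.3, 0.3, -1.0]
grip_width: 0.0123
```

```bash
python3 d.py .5163 -.102 .1 -3.3
```

```text
t 10.22 pos [0.486  0.2181 0.1368] tilt -1.00 F [-0.3  0.3 -1. ] w 12.3 q6 -61
target 0.5163 -0.102 0.1 -3.3 | turn rad -0.239, then shift x 36.4 y -317.9 z 48.4
```

>>> servo_tool(
  moves="-1 0 0 0 -0.12; -1 0 0 0 -0.119; -1 0 -60 9 0; -1 0 -60 9 0; -1 0 -60 9 0",
)

```text
t: 10.85
position: [0.5005, 0.0347, 0.132]
tcp_rot: [156.8, 89.9, 153.5]
wrist_force: [0.2, -0.4, -0.1]
grip_width: 0.0125
```

>>> servo_tool(
  moves="-1 0 -60 9 0; -1 15 -50 9 0; -1 21 -27 4 0; -1 0 0 0 0; -1 0 0 0 0",
)

```text
t: 11.48
position: [0.5149, -0.1009, 0.0968]
tcp_rot: [125.9, 90.0, 122.6]
wrist_force: [-0.7, 0.9, 0.6]
grip_width: 0.0126
```

>>> servo_tool(
  moves="-1 0 0 0 0; -1 0 0 0 0",
)

```text
t: 11.72
position: [0.5151, -0.1011, 0.0972]
tcp_rot: [-17.0, 90.0, -20.3]
wrist_force: [-0.1, 0.6, -0.2]
grip_width: 0.0126
```

```bash
python3 d.py .5163 -.102 .045 -3.3; python3 d.py .5163 -.102 .045 -3.3
```

```text
t 11.72 pos [ 0.5151 -0.1011  0.0972] tilt -1.00 F [-0.1  0.6 -0.2] w 12.6 q6 -111
target 0.5163 -0.102 0.045 -3.3 | turn rad 0.001, then shift x 52.2 y -0.8 z 1.2
t 11.72 pos [ 0.5151 -0.1011  0.0972] tilt -1.00 F [-0.1  0.6 -0.2] w 12.6 q6 -111
target 0.5163 -0.102 0.045 -3.3 | turn rad 0.001, then shift x 52.2 y -0.8 z 1.2
```

>>> servo_tool(
  moves="-1 35 -0.5 1 0; -1 17 0 0 0; -1 5 0 0 0; -1 3 0 0 0; -1 0 0 0 0",
)

```text
t: 12.35
position: [0.5161, -0.1023, 0.0367]
tcp_rot: [8.2, 90.0, 4.9]
wrist_force: [3.2, 0.3, -7.8]
grip_width: 0.0123
```

>>> servo_tool(
  moves="-1 3 0 0 0; -1 0 0 0 0",
)

```text
t: 12.6
position: [0.5161, -0.1024, 0.0339]
tcp_rot: [-19.5, 90.0, -22.8]
wrist_force: [-0.1, 1.3, -1.6]
grip_width: 0.0126
```

>>> servo_tool(
  moves="-1 3 0 0 0; -1 0 0 0 0",
)

```text
t: 12.85
position: [0.5164, -0.1025, 0.0331]
tcp_rot: [-30.3, 89.9, -33.6]
wrist_force: [-9.0, 3.8, 25.3]
grip_width: 0.0124
```

>>> servo_tool(
  moves="-1 -2 0 0 0; -0.35 0 0 0 0; -0.35 0 0 0 0; -0.35 0 0 0 0; -0.35 0 0 0 0",
)

```text
t: 13.48
position: [0.5159, -0.1024, 0.0326]
tcp_rot: [162.7, 90.0, 159.3]
wrist_force: [0.1, 0.8, -0.3]
grip_width: 0.0288
```

>>> servo_tool(
  moves="-0.35 -20 0 0 0; -0.35 -50 0 0 0; -0.35 -40 0 0 0; 0 0 0 0 0.12; 0 0 0 0 0.119",
)

```text
t: 14.1
position: [0.516, -0.1025, 0.1431]
tcp_rot: [-7.5, 90.0, -24.7]
wrist_force: [0.1, -0.2, -0.7]
grip_width: 0.0438
```

```bash
python3 d.py .5000 .2737 .1 -17
```

```text
t 14.10 pos [ 0.516  -0.1025  0.1431] tilt -1.00 F [ 0.1 -0.2 -0.7] w 43.8 q6 -97
target 0.5 0.2737 0.1 -17.0 | turn rad -0.004, then shift x 43.0 y 355.0 z -125.3
```

>>> servo_tool(
  moves="0.2 0 57 -20 -0.004; 0.2 0 57 -20 0; 0.2 0 57 -20 0; 0.2 0 57 -20 0; 0.2 0 57 -20 0",
)

```text
t: 14.72
position: [0.5024, 0.2013, 0.1428]
tcp_rot: [10.7, 90.0, -6.1]
wrist_force: [-0.3, -0.7, 0.1]
grip_width: 0.0531
```

>>> servo_tool(
  moves="0.2 22 45 -16 0; 0.2 21 25 -9 0; 0.2 0 0 0 0; 0.2 0 0 0 0; 0.2 0 0 0 0",
)

```text
t: 15.35
position: [0.4996, 0.2727, 0.1006]
tcp_rot: [30.1, 89.9, 13.2]
wrist_force: [-0.1, -0.3, 0.1]
grip_width: 0.0529
```

```bash
python3 d.py .5000 .2737 .027 -17
```

```text
t 15.35 pos [0.4996 0.2727 0.1006] tilt -1.00 F [-0.1 -0.3  0.1] w 52.9 q6 -56
target 0.5 0.2737 0.027 -17.0 | turn rad 0.003, then shift x 73.6 y 1.1 z 0.0
```

>>> servo_tool(
  moves="0.2 40 1 0 0; 0.2 24 0 0 0; 0.2 9 0 0 0; -1 0 0 0 0; -1 0 0 0 0",
  newtons=45,
)

```text
t: 15.98
position: [0.4999, 0.2746, 0.0279]
tcp_rot: [33.0, 89.9, 16.2]
wrist_force: [0.6, 0.4, 0.4]
grip_width: 0.0349
```

>>> servo_tool(
  moves="-1 0 0 0 0; -1 0 0 0 0; -1 0 0 0 0",
)

```text
t: 16.35
position: [0.4997, 0.2748, 0.0273]
tcp_rot: [41.9, 89.9, 25.2]
wrist_force: [0.1, 2.7, 3.7]
grip_width: 0.0198
```

>>> servo_tool(
  moves="-1 -10 0 0 0; -1 -45 0 0 0; -1 -55 0 0 0; -1 0 0 0 0; -1 0 0 0 0",
)

```text
t: 16.98
position: [0.4987, 0.2743, 0.1361]
tcp_rot: [-142.1, 89.9, -158.9]
wrist_force: [0.2, 0.8, -0.5]
grip_width: 0.0198
```

```bash
python3 d.py .6147 -.1085 .1 -3.3;  python3 - <<'E'
from h import *
import cv2
i=C["top"]["image"];s=C["side"]["image"]
a=cv2.resize(i[195:290,282:407],(500,380),interpolation=cv2.INTER_CUBIC)
b=cv2.resize(s[200:320,245:400],(500,387),interpolation=cv2.INTER_CUBIC)[:380]
c=cv2.resize(s[300:420,130:250],(380,380),interpolation=cv2.INTER_CUBIC)
m=np.hstack([a,c]);m=m[:, :800]
cv2.imwrite("pics/chk.png",m[:, :800])
E
```

```text
t 16.98 pos [0.4987 0.2743 0.1361] tilt -1.00 F [ 0.2  0.8 -0.5] w 19.8 q6 -56
target 0.6147 -0.1085 0.1 -3.3 | turn rad -0.235, then shift x 36.1 y -375.4 z 137.9
```

View pics/chk.png

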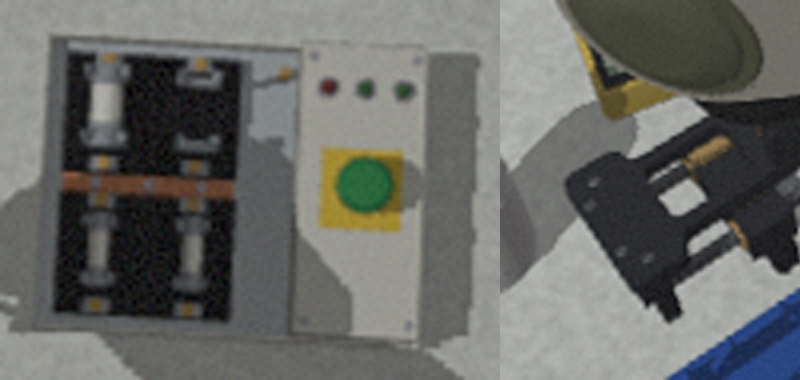

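Pictures viewed: 11. Both small fuses sit centred in the near row at about (98,250) and (192,250), and the fitted fuse is unmoved. I'm taking the large fuse to its seat.

>>> servo_tool(
  moves="-1 0 0 0 -0.118; -1 0 0 0 -0.117; -1 0 -55 20 0; -1 0 -55 20 0; -1 0 -55 20 0",
)

```text
t: 17.7
position: [0.5494, 0.1046, 0.1355]
tcp_rot: [-177.1, 89.9, 179.6]
wrist_force: [-0.0, 0.1, -0.7]
grip_width: 0.0199
```

>>> servo_tool(
  moves="-1 0 -55 20 0; -1 0 -55 20 0; -1 10 -55 20 0; -1 16 -45 17 0; -1 0 0 0 0",
)

```text
t: 18.32
position: [0.6136, -0.1105, 0.1077]
tcp_rot: [167.0, 89.7, 163.4]
wrist_force: [0.1, 0.4, -0.4]
grip_width: 0.0202
```

>>> servo_tool(
  moves="-1 0 0 0 0; -1 0 0 0 0; -1 0 0 0 0",
)

```text
t: 18.7
position: [0.6144, -0.1068, 0.1111]
tcp_rot: [-13.5, 90.0, -16.8]
wrist_force: [0.0, -0.2, -0.8]
grip_width: 0.0198
```

```bash
python3 d.py .6150 -.1086 .05 -3.3
```

```text
t 18.70 pos [ 0.6144 -0.1068  0.1111] tilt -1.00 F [ 0.  -0.2 -0.8] w 19.8 q6 -107
target 0.615 -0.1086 0.05 -3.3 | turn rad 0.001, then shift x 61.1 y -1.8 z 0.7
```

>>> servo_tool(
  moves="-1 35 -1.8 0.5 0; -1 20 0 0 0; -1 6 0 0 0; -1 3 0 0 0; -1 0 0 0 0",
)

```text
t: 19.32
position: [0.6152, -0.1092, 0.0477]
tcp_rot: [-4.8, 89.9, -8.1]
wrist_force: [-0.5, 2.2, 1.6]
grip_width: 0.0205
```

>>> servo_tool(
  moves="-1 3 0 0 0; -1 0 0 0 0",
)

```text
t: 19.58
position: [0.6156, -0.1094, 0.0447]
tcp_rot: [-6.4, 89.8, -9.7]
wrist_force: [2.3, 2.6, 2.1]
grip_width: 0.0203
```

>>> servo_tool(
  moves="-1 3 0 0 0; -1 0 0 0 0",
)

```text
t: 19.82
position: [0.6149, -0.1094, 0.0403]
tcp_rot: [31.7, 90.0, 28.4]
wrist_force: [4.5, 1.9, -2.1]
grip_width: 0.02
```

>>> servo_tool(
  moves="-1 3 0 0 0; -1 0 0 0 0",
)

```text
t: 20.08
position: [0.614, -0.1091, 0.0366]
tcp_rot: [157.5, 89.8, 154.2]
wrist_force: [1.4, 3.5, -4.9]
grip_width: 0.0202
```

>>> servo_tool(
  moves="-1 2 0.3 0 0; -1 0 0 0 0",
)

```text
t: 20.32
position: [0.6142, -0.1092, 0.0359]
tcp_rot: [172.3, 89.9, 169.0]
wrist_force: [-2.4, 3.8, 2.7]
grip_width: 0.0203
```

>>> servo_tool(
  moves="-1 2 0 0 0; -1 0 0 0 0",
)

```text
t: 20.58
position: [0.6144, -0.1092, 0.0357]
tcp_rot: [-173.5, 89.9, -176.8]
wrist_force: [-9.2, 5.3, 16.8]
grip_width: 0.0197
```

>>> servo_tool(
  moves="-1 -2 0 0 0; -0.15 0 0 0 0; -0.15 0 0 0 0; -0.15 0 0 0 0; -0.15 0 0 0 0",
)

```text
t: 21.2
position: [0.6148, -0.1094, 0.0357]
tcp_rot: [-58.7, 90.0, -62.1]
wrist_force: [0.1, 1.2, -0.1]
grip_width: 0.0375
```

>>> servo_tool(
  moves="-0.15 -20 0 0 0; -0.15 -40 0 0 0; -0.15 -40 0 0 0; -1 0 0 0 0; -1 0 0 0 0",
  newtons=15,
)

```text
t: 21.82
position: [0.6145, -0.1092, 0.1358]
tcp_rot: [167.9, 90.0, 164.6]
wrist_force: [0.0, 0.4, -0.4]
grip_width: 0.0195
```

```bash
python3 d.py .5578 -.2183 .1 -3.3
```

```text
t 21.82 pos [ 0.6145 -0.1092  0.1358] tilt -1.00 F [ 0.   0.4 -0.4] w 19.5 q6 -108
target 0.5578 -0.2183 0.1 -3.3 | turn rad -0.000, then shift x 35.8 y -112.2 z -50.3
```

>>> servo_tool(
  moves="-1 0 0 0 0; -1 0 0 0 0; -1 0 -37 -17 0; -1 0 -37 -17 0; -1 0 -38 -16 0",
)

```text
t: 22.45
position: [0.5576, -0.2191, 0.1353]
tcp_rot: [151.7, 90.0, 148.4]
wrist_force: [0.7, -0.7, 0.6]
grip_width: 0.0007
```

>>> servo_tool(
  moves="-1 20 0 0 0; -1 15 0 0 0; -1 0 0 0 0; -1 0 0 0 0",
)

```text
t: 22.95
position: [0.5588, -0.218, 0.1012]
tcp_rot: [-29.2, 90.0, -32.5]
wrist_force: [0.1, 0.2, 0.5]
grip_width: 0.0003
```

```bash
python3 d.py .5578 -.2183 .089 -3.3;  python3 - <<'E'
from h import *
import cv2
i=C["top"]["image"];s=C["side"]["image"]
a=cv2.resize(i[195:290,282:407],(395,300),interpolation=cv2.INTER_CUBIC)
b=cv2.resize(s[200:320,245:400],(395,300),interpolation=cv2.INTER_CUBIC)
cv2.imwrite("pics/chk2.png",cv2.resize(np.hstack([a,b]),None,fx=1,fy=1))
E
```

```text
t 22.95 pos [ 0.5588 -0.218   0.1012] tilt -1.00 F [0.1 0.2 0.5] w 0.3 q6 -119
target 0.5578 -0.2183 0.089 -3.3 | turn rad 0.001, then shift x 12.2 y -0.4 z -1.0
```

View pics/chk2.png

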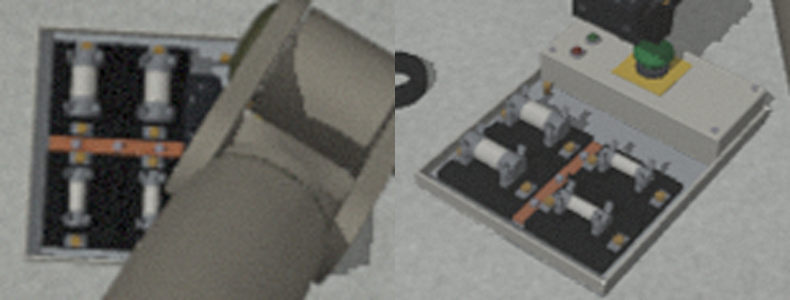

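Pictures viewed: 12. All four fuses sit level in their clips and the fingers are over the button, so I'll press gently.

>>> servo_tool(
  moves="-1 9 0 -1 0; -1 2 0 0 0; -1 2 0 0 0; -1 1 0 0 0; -1 0 0 0 0",
)

```text
t: 23.68
position: [0.5573, -0.2181, 0.087]
tcp_rot: [161.5, 90.0, 158.2]
wrist_force: [-3.3, 1.9, 5.5]
grip_width: 0.0008
```

>>> servo_tool(
  moves="-1 1 0 0 0; -1 1 0 0 0; -1 1 0 0 0; -1 0 0 0 0; -1 0 0 0 0",
)

```text
t: 24.3
position: [0.5574, -0.2181, 0.0845]
tcp_rot: [-59.5, 90.0, -62.8]
wrist_force: [-5.1, 2.1, 8.1]
grip_width: 0.0003
```

>>> servo_tool(
  moves="-1 1 0 0 0; -1 1 0 0 0; -1 1 0 0 0; -1 0 0 0 0; -1 0 0 0 0",
)

```text
t: 24.92
position: [0.5574, -0.2181, 0.0819]
tcp_rot: [-52.2, 90.0, -55.4]
wrist_force: [-4.8, 3.7, 11.6]
grip_width: 0.0002
```

>>> servo_tool(
  moves="-1 1 0 0 0; -1 0.5 0 0 0; -1 0 0 0 0; -1 0 0 0 0",
)

```text
t: 25.42
position: [0.5574, -0.2181, 0.0805]
tcp_rot: [-63.0, 90.0, -66.3]
wrist_force: [-6.4, 3.6, 13.3]
grip_width: 0.0006
```

>>> servo_tool(
  moves="-1 0 0 0 0; -1 0 0 0 0",
)

```text
t: 25.68
position: [0.5574, -0.2181, 0.0806]
tcp_rot: [-56.0, 90.0, -59.3]
wrist_force: [-6.4, 3.6, 12.5]
grip_width: 0.0005
```

```bash
python3 -c "
from station import order,ctrl
print(ctrl.read_state()['wrist_force']);print(order.sign_off())"
```

```text
[-6.37743566  3.59488003 12.5421246 ]
the job is handed in; nothing more can be done
None
```

The job is handed in, with all three loose fuses pressed into their clips and the green button held down. The robot clock read about 25.7 s, against the 69 s limit.

- **Fuses:** The two small fuses are in the near (small) row and the large one is in the empty seat of the far (large) row. As each went in, the downward force dropped as the clips drew it in. It then rose to about 17–25 N when the fuse came to rest. The last pictures show all four fuses level in their clips, and I saw no sign that the fitted one had moved.
- **Letting go:** After the large fuse was released, the fingers closed fully to 0 mm, so nothing was left in the gripper.
- **Button:** The last check read about 12.5 N upward, and the fingertips were about 7.4 mm below the button's raised height. Both fit a press of about 7 mm, short of the hard stop.
- **Not confirmed:** A sideways force of about 7 N also showed at the wrist while pressing, and I did not trace its cause. I had used all 12 picture views before the press, so its depth comes from force and position alone.

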